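Unlock the dust cover on the gilding chest and hold it at its balance

TASK

The freshly gilded pots are drying under the clear sprung dust cover of the blue chest. Turn the black clamp knob clockwise until the steel bolt is drawn fully clear of the cover, then lift the cover by its red bar until it is just past its balance point (where the quadrant beside it changes from green to red, about 49 degrees open) without letting it fly up, and bring it back to just below that point, in the green band (about 5 degrees short of balance). Finish while still holding the cover there, steady, so that I can reach in, and leave the pots and the jar standing around the chest alone.

Things in the scene. Friction and masses are not known exactly. Their poses are not given: they have to be found in the camera images.
- chest: blue open chest, 210 (x) x 260 (y) x 90 mm tall, fixed; origin at the centre of its underside, z up, -x its front. On its left (+y) a lock block 110 mm wide, 130 mm long (centred at x = -35 mm), 104 mm tall, carries knob and bolt. On its right (y = -139 mm) stands a thin quadrant, radius 135 mm about the hinge: white, green from 0.68 to 0.85 rad, then red
- cover (a joint): opening angle of the cover, rad: 0 shut (level), grows as its front rises; stop at 1.4. It turns about the chest's y axis through cover_hinge. Balance at 0.85: below it the cover falls shut by its weight (1.8 N at the bar when shut, 0.4 N at 0.1 rad below balance), above it the spring flings it open. The hinge has next to no friction: let go, it does not stay near balance
- cover_hinge (a point): point on the hinge axis, midway along it: 105 mm behind (+x) the chest's centre and 98 mm above the table; it does not move; its x, y axes turn with the cover
- cover_handle (a point): centre of the cover's red round bar, 14 mm thick, 160 mm long, along the chest's y, 255 mm from the hinge axis, level with it when shut. Its axis is 45 mm ahead of the front rail, on brackets 70 mm either side of this point: a finger fits down behind it, fingers closing along the chest's x, and the bar turns in the grip as the cover rises. Cover: clear panel in a 14 mm aluminium frame, 1 kg
- knob (a joint): angle of the black clamp knob, rad: grows clockwise seen from above, 0 to 1.25 (stop); starts at 0 to 0.25. It draws the bolt 20 mm per rad; the bolt keeps the cover shut until about 0.8 and is fully clear from about 0.95. Stays where it is left; turning takes about 0.05 N m
- knob_grip (a point): point on the knob's vertical axis at the height to grip, 141 mm above the table, at x = -30, y = 185 mm from the chest's origin. The grip is an upright bar 14 mm thick, 42 mm long, its top 7 mm above this point, 23 mm of it below, down to a 44 mm disc; at joint value 0 it lies along the chest's x axis, and it turns with the knob
- bolt (a joint): travel of the steel bolt, m: 0 = over the cover's left rail (16 mm overlap), grows as it is drawn away to the chest's +y; driven only by the knob. The bolt is 22 x 70 x 12 mm, its top 118 mm above the table, in front of the knob
- gilded_pot: loose red and gold pot, 91 mm wide, 88 mm tall, origin at the centre of its underside; stands near the chest; leave alone
- clay_pot: loose terracotta pot with a white band, 82 mm wide, 79 mm tall, origin at the centre of its underside; leave alone
- paint_jar: loose jar of red paint with brass cap, 64 mm wide, 75 mm tall, origin at the centre of its underside; leave alone

How it is judged:
By the outcome, as a careful person would: the job done as asked, in the order asked, and still so for the second after the job is handed in, while the arm keeps its last pose, push and grip.
It also fails if it takes over 58 s, if anything falls off the work surface, if the arm or the gripper's body presses on something with over 40 N, if the wrist force passes 120 N, or if a joint passes its speed limit or range.

ROBOT

A 6-joint arm with a two-finger parallel gripper is mounted at the origin on the work surface. World frame = base frame: x ahead of the robot, y to its left, z up, the work surface at z = 0. Lengths are in m, angles in rad, forces in N, time in s.
With the tool pointing down it reaches from about 0.3 to 0.775 m from the base axis. Payload 14.6 kg.
Tool frame: the origin (TCP) lies between the finger pads; the fingertips stand ctrl.tip_extent ahead of it and the grasp point (between the pads) lies 3 mm ahead of it (ctrl.tip_extent is the distance from the TCP to the fingertips, in m); z points along the fingers, y is the line along which they close (so a half turn about z gives the same grasp; the last joint's range is limited). The gripper opens to 94 mm and grips with 3 to 60 N. Pads are 16 mm wide; open, the fingers measure 119 mm over their backs; the gripper's body (75 mm by 177 mm) begins 78 mm behind the grasp point.
Start: joints at [1.052, 0.3, 1.521, -0, 1.321, -0.067], TCP at [0.24, 0.495, 0.227] pointing down, gripper open.
Joint ranges: [-3.03, 3.03], [-0.79, 2.21], [0.23, 2.52], [-1.04, 4.18], [0, 3.07], [-2.55, 2.55]. Speed limits (rad/s): [2.22, 2.22, 2.57, 3.14, 3.14, 3.14].

INTERFACE

Orientations are given as [roll, pitch, yaw] about the fixed x, y, z axes, in that order (R = Rz(yaw) Ry(pitch) Rx(roll)).
In Python, from station import ctrl, eyes gives the robot as it stands. The module is installed in compiled form; this text tells all that it offers.
- The arm moves only by the tool move_tool, called after "Request:" as a command line: name --argument value ..., lists and objects as JSON in quotes. Schema: {"type":"object","properties":{"increments":{"type":"array","items":{"type":"array","prefixItems":[{"type":"array","items":{"type":"number"},"minItems":3,"maxItems":3},{"type":"array","items":{"type":"number"},"minItems":3,"maxItems":3}],"minItems":2,"maxItems":2},"minItems":1,"maxItems":10},"aperture":{"type":"number"},"grip_n":{"type":"number"},"only":{"type":"string"},"quiet":{"type":"boolean"},"lines":{"type":"string"}},"required":["increments"],"additionalProperties":false}. increments is a list of rows, 1 to 10 of them, each written [[dx, dy, dz], [rx, ry, rz]]: dx, dy, dz in m, then a rotation vector rx, ry, rz in rad; each row shifts and turns the commanded pose from where the row before left it, along the tool's axes as they then stand; what a row does not reach is not made up. A row lasts 1/10 s, in which the tool goes at most 0.05 m and 0.15 rad, less where a joint would pass 70% of its speed; a pose out of reach is approached as far as the arm can. aperture is the finger opening in m, set as the call begins (left out keeps the last). The fingers move at their own pace and stop on an object; grip_n is the grip in N (left out, the last holds). Time passes only in rows, so rows that do not move let the fingers close. The tool returns the time, the measured TCP pose, the force, the opening and the grip force at its end. only (a regular expression) keeps the lines of the reply that match it, lines (a string "A,B") keeps lines A to B, and quiet returns only ok. Input that does not fit is refused with a message, and nothing moves.
- ctrl.get_obs(): the state, without advancing time (a new reading comes with each control period).
- eyes.camera(name): name is "side" or "top"; returns a dict with "pixels" (400x640x3 uint8, blue, green, red), "fx", "fy", "cx", "cy" (pixels), "extrinsics" (4x4, takes a point from camera to world coordinates). Camera axes: x right, y up, looking along -z (the intrinsics and any distortion apply to the point x, -y, -z); pixel columns grow to the right and rows downward; lengths in m; the calibration is good to about 2 mm. A picture is of the moment at which its call begins. There is no depth.
- ctrl.hand_in(): hands the job in; it is judged then, once.
The state is a dict: "time_s": time; "qpos": joint angles; "joint_vel": joint speeds; "tau": joint torques, N m; "ee_pos": TCP position; "eef_rot": TCP orientation; "force": force on the tool from outside, world axes, zero at the start; "moment": the same for the moment, N m; "grip_width": finger opening in m; "grip_force": force on a finger pad.
Only numpy, scipy, OpenCV 4.12 (cv2) and the standard library are available. Lean on these libraries where they do the work, as an engineer would, in place of code of your own. Each camera call takes 0.05 s, during which the arm holds its last target. There are 200 camera calls.

## Working session

There is one attempt and no reset: what is moved stays moved. The work goes in short steps, Python scripts to look and compute and a tool call to move; the robot and the scene stay as the last step left them, time stands still between calls to the robot, and variables do not carry over. Pictures are saved under pics/ and viewed, at most 10 in all, crops included, and the job is handed in when it is done.

```bash
mkdir -p pics
```

Run:
```python
from station import ctrl, eyes
import cv2,pickle,numpy as np
d={}
for n in("top","side"):
    c=eyes.camera(n);d[n]=c;cv2.imwrite(f"pics/{n}0.png",c["pixels"])
    print(n,{k:(np.round(v,4).tolist() if k!="pixels" else 0) for k,v in c.items()})
pickle.dump(d,open("c0.pkl","wb"))
o=ctrl.get_obs();print(o,ctrl.tip_extent)
```

```text
top {'pixels': 0, 'fx': 462.591, 'fy': 462.591, 'cx': 313.4236, 'cy': 199.9694, 'extrinsics': [[-0.1616, 0.9561, -0.2443, 0.3639], [-0.9868, -0.1584, 0.0328, -0.0254], [-0.0074, 0.2464, 0.9691, 1.0918], [0.0, 0.0, 0.0, 1.0]]}
side {'pixels': 0, 'fx': 416.5909, 'fy': 416.5909, 'cx': 320.8127, 'cy': 192.5649, 'extrinsics': [[-0.9649, 0.191, -0.1803, 0.4452], [-0.2624, -0.6707, 0.6937, 0.5041], [0.0116, 0.7167, 0.6973, 0.6685], [0.0, 0.0, 0.0, 1.0]]}
{'time_s': 0.1, 'qpos': array([ 1.05238593e+00,  3.00419985e-01,  1.52149185e+00, -2.66040064e-05,
        1.32067900e+00, -6.65881995e-02]), 'joint_vel': array([-0.00127787,  0.00033089, -0.00211872, -0.00069185,  0.00070179,
        0.00090578]), 'tau': array([ 3.55137690e-04, -5.32654738e+01, -3.53284836e+01,  7.08750682e-02,
        2.35010160e-02, -8.40348821e-05]), 'ee_pos': array([0.2400375 , 0.49463584, 0.2269521 ]), 'eef_rot': array([-3.14059497e+00, -4.07052342e-05,  2.68977703e+00]), 'force': array([ 0.57323117, -0.06987539,  0.57604303]), 'moment': array([0.00698034, 0.01890728, 0.01304736]), 'grip_force': 0.0, 'grip_width': 0.09415810299029198} 0.022
```

View pics/top0.png

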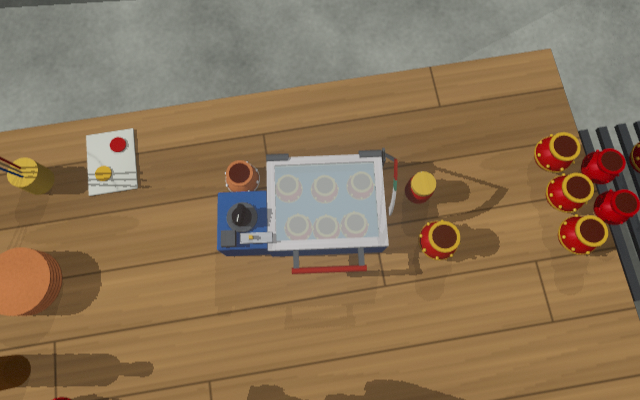

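View pics/side0.png

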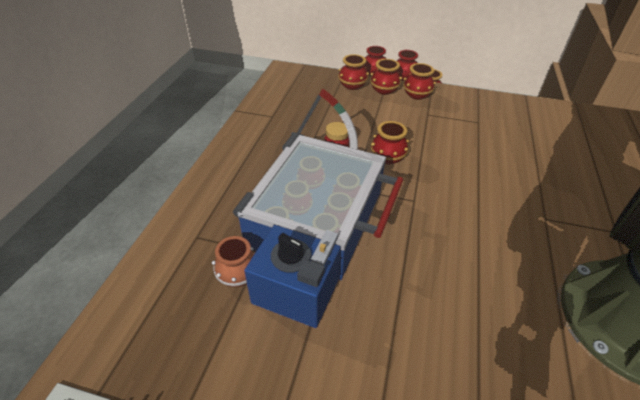

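Top view: the blue chest is seen with its front bar at about (292–367, 269), the knob at (240, 216), the bolt at (257, 238), the clay pot at (240, 174), and the jar and gilded pot at (423, 187) and (440, 239). Side view: the bar runs from (400, 178) to (378, 234), and the knob is at (290, 246).

Create h.py:
```python
import numpy as np,cv2
def ray(c,u,v):
    E=c["extrinsics"];d=E[:3,:3]@np.array([(u-c["cx"])/c["fx"],-(v-c["cy"])/c["fy"],-1]);return E[:3,3],d
def onz(c,uv,z):
    o,d=ray(c,*uv);return o+d*(z-o[2])/d[2]
def tri(rs):
    A=0;b=0
    for o,d in rs:
        d=d/np.linalg.norm(d);P=np.eye(3)-np.outer(d,d);A=A+P;b=b+P@o
    return np.linalg.solve(A,b)
def proj(c,p):
    E=c["extrinsics"];q=E[:3,:3].T@(np.array(p)-E[:3,3]);return np.array([c["cx"]+c["fx"]*q[0]/-q[2],c["cy"]+c["fy"]*-q[1]/-q[2]])
def red(c,box):
    x0,y0,x1,y1=box;h=cv2.cvtColor(c["pixels"],cv2.COLOR_BGR2HSV)
    m=(((h[...,0]<6)|(h[...,0]>172))&(h[...,1]>150)&(h[...,2]>60)).astype(np.uint8)
    k=np.zeros_like(m);k[y0:y1,x0:x1]=1;return m*k
def bar_ends(c,box):
    m=red(c,box);cs,_=cv2.findContours(m,0,1);k=max(cs,key=cv2.contourArea)
    p=cv2.boxPoints(cv2.minAreaRect(k));e=[np.linalg.norm(p[i]-p[(i+1)%4]) for i in range(2)]
    i=int(np.argmin(e));return (p[i]+p[i+1])/2,(p[(i+2)%4]+p[(i+3)%4])/2,max(e),min(e)
```

Run:
```python
from h import *;import pickle
d=pickle.load(open("c0.pkl","rb"));t,s=d["top"],d["side"]
a=bar_ends(t,(275,255,385,285));b=bar_ends(s,(365,165,415,245))
print(a,b)
L=sorted(a[:2],key=lambda p:p[0]);S=sorted(b[:2],key=lambda p:-p[1]) # left(+y) first
P=[]
for l,r in zip(L,S):
    p=tri([ray(t,*l),ray(s,*r)]);P.append(onz(t,l,.098));print(p,onz(t,l,.098),onz(s,r,.098))
P=[(onz(t,l,.098)+onz(s,r,.098))/2 for l,r in zip(L,S)]
c=(P[0]+P[1])/2;y=(P[0]-P[1])[:2];print("len",np.linalg.norm(y));y/=np.linalg.norm(y);x=np.array([y[1],-y[0]])
yaw=np.arctan2(x[1],x[0]);o=c[:2]+.15*x
W=lambda a,b,z:np.r_[o+a*x+b*y,z]
print("yaw",yaw,"origin",o,"bar",c,"knob",W(-.03,.185,.141))
for n,p in dict(knobtop=W(-.03,.185,.148),lockFL=W(-.1,.24,.104),lockBL=W(.03,.24,.104),bolt=W(-.06,.1,.118),hingeL=W(.105,.13,.098),quad_red=W(.105-.135*np.cos(.85),-.139,.098+.135*np.sin(.85))).items(): print(n,proj(t,p),proj(s,p))
cv2.imwrite("pics/z.png",np.hstack([cv2.resize(t["pixels"][150:290,200:340],None,fx=3.5,fy=3.5,interpolation=2)[:420,:400],cv2.resize(s["pixels"][190:330,220:350],None,fx=3,fy=3,interpolation=2)]))
# dark knob grip
```

```text
(array([366.06708, 267.47424], dtype=float32), array([291.9021 , 270.84534], dtype=float32), np.float32(74.241554), np.float32(5.766751)) (array([400.31033, 176.72414], dtype=float32), array([376.44827, 236.37932], dtype=float32), np.float32(64.250595), np.float32(6.31363))
[0.46863267 0.01172666 0.09164716] [0.46793274 0.01149287 0.098     ] [0.46840939 0.01714373 0.098     ]
[ 0.44839584 -0.1450588   0.10499546] [ 0.44928802 -0.14593288  0.098     ] [ 0.44814249 -0.15306246  0.098     ]
len 0.16496727120072027
yaw -0.11821249844300229 origin [ 0.60739632 -0.08528029] bar [ 0.45844316 -0.06758969  0.098     ] knob [0.5994241  0.10196672 0.141     ]
knobtop [238.48066714 213.14026591] [290.15607393 238.50069408]
lockFL [216.37817718 250.55951883] [317.27628132 295.56971691]
lockBL [216.82701634 192.1931777 ] [243.53719079 269.00337926]
bolt [280.54224286 228.10430131] [326.4462985  220.00318764]
hingeL [266.07778005 158.88049012] [237.95439857 212.95367462]
quad_red [395.15408387 178.11441953] [335.32455698 103.73192894]
```

View pics/z.png

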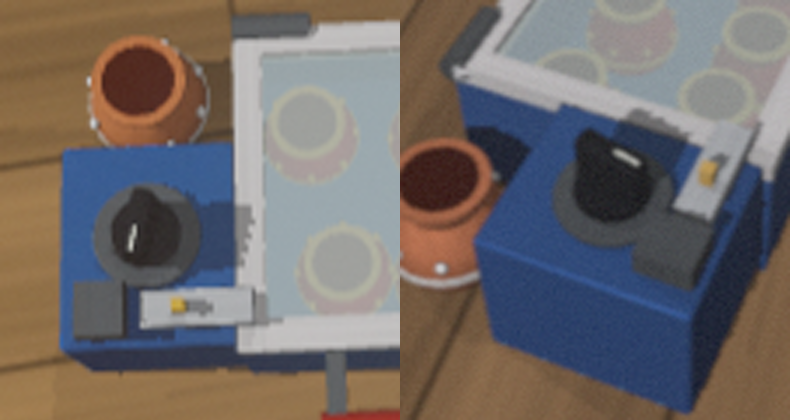

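The crop shows the lock block's top corners within about 1–3 px of my prediction. The knob disc centre is at top px ≈(242, 217), and the white pointer mark runs from (238.6, 213) to (237, 221). I'll refine the knob axis and angle.

Run:
```python
from h import *;import pickle
d=pickle.load(open("c0.pkl","rb"));t,s=d["top"],d["side"]
def dark(c,box):
    x0,y0,x1,y1=box;i=c["pixels"].astype(int);m=((i.max(2)<100)&(i.max(2)-i.min(2)<25)).astype(np.uint8);k=np.zeros_like(m);k[y0:y1,x0:x1]=1;m*=k
    m=cv2.morphologyEx(m,cv2.MORPH_CLOSE,np.ones((3,3),np.uint8))
    cs,_=cv2.findContours(m,0,1);k=max(cs,key=cv2.contourArea);return cv2.fitEllipse(k)
def mark(c,box):
    x0,y0,x1,y1=box;g=c["pixels"][y0:y1,x0:x1].min(2);ys,xs=np.where(g>110);p=np.c_[xs+x0,ys+y0].astype(np.float32)
    l=cv2.fitLine(p,2,0,.01,.01).ravel();pr=(p-l[2:])@l[:2];return l[2:]+l[:2]*pr.min(),l[2:]+l[:2]*pr.max(),len(p)
for n,c,b in(("top",t,(225,200,260,231)),("side",s,(268,228,306,272))):
    e=dark(c,b);print(n,e,[onz(c,e[0],z)[:2] for z in(.115,.118)])
for n,c,b in(("top",t,(234,210,242,225)),("side",s,(286,236,303,248))):
    a,q,k=mark(c,b);A,B=onz(c,a,.148),onz(c,q,.148);v=A-B;v*=np.sign(v[0]);print(n,a,q,k,A[:2],B[:2],np.arctan2(v[1],v[0]))
# cover frame front-left & others: white mask in top
i=t["pixels"].astype(int);m=((i.min(2)>165)&(i.max(2)-i.min(2)<30)).astype(np.uint8);m[:150]=0;m[255:]=0;m[:,:262]=0;m[:,390:]=0
k=max(cv2.findContours(m,0,1)[0],key=cv2.contourArea);r=cv2.minAreaRect(k)
P=np.array([onz(t,p,.105)[:2] for p in cv2.boxPoints(r)]);print(np.round(P,4),P.mean(0),[np.linalg.norm(P[j]-P[j-1]) for j in range(4)],[np.arctan2(*(P[j]-P[j-1])[::-1]) for j in range(4)])
```

```text
top ((241.81076049804688, 216.88665771484375), (28.00054359436035, 29.878175735473633), 66.71784210205078) [array([0.59824303, 0.10032507]), array([0.59752332, 0.09993879])]
side ((289.29290771484375, 254.2763671875), (34.578983306884766, 39.01849365234375), 149.8076171875) [array([0.60006068, 0.10876632]), array([0.59922159, 0.11090907])]
top [236.78499 220.95966] [238.08754 214.01642] 9 [0.58341999 0.10749599] [0.59769354 0.10300832] -0.304619105185745
side [291.05856 239.8906 ] [298.94144 244.1094 ] 19 [0.59713492 0.10430202] [0.58241372 0.10908927] -0.31440762240786174
[[ 0.7284  0.0479]
 [ 0.6947 -0.2325]
 [ 0.4887 -0.1995]
 [ 0.5209  0.0671]] [ 0.60816875 -0.07927519] [np.float64(0.20842160960650422), np.float64(0.28241007336633267), np.float64(0.20869071866325006), np.float64(0.26850233724014283)] [np.float64(-0.09233065201371443), np.float64(-1.6902729478869094), np.float64(2.982570251380638), np.float64(1.45063912879964)]
```

Create go.py:
```python
import sys,numpy as np
from scipy.spatial.transform import Rotation as R
from station import ctrl
# usage: go.py x y z yaw -> remaining delta in tool axes (tool pointing down)
x,y,z,w=map(float,sys.argv[1:5]);o=ctrl.get_obs();C=R.from_euler("xyz",o["eef_rot"]);T=R.from_euler("xyz",[np.pi,0,w])
print(np.round(o["time_s"],2),"d",np.round(C.inv().apply(np.array([x,y,z])-o["ee_pos"]),4),"rv",np.round((C.inv()*T).as_rotvec(),3),"rpy",np.round(o["eef_rot"],3),"F",np.round(o["force"],1),"q",np.round(o["qpos"],2))
```

```text
(no output)
```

Request:
move_tool --increments '[[[-0.045,-0.018,0],[0,0,0]],[[-0.045,-0.018,0],[0,0,0]],[[-0.045,-0.018,0],[0,0,0]],[[-0.045,-0.018,0],[0,0,0]],[[-0.045,-0.018,0],[0,0,0]],[[-0.045,-0.018,0],[0,0,0]],[[-0.045,-0.018,0],[0,0,0]],[[-0.045,-0.018,0],[0,0,0]],[[-0.045,-0.018,0],[0,0,0]],[[-0.045,-0.018,0],[0,0,0]]]' --aperture 0.06

```text
time_s: 1.1
ee_pos: [0.5674, 0.1346, 0.2272]
eef_rot: [-3.141, -0.0, 2.69]
force: [0.2, 0.4, 0.3]
grip_width: 0.0604
grip_force: 0.0
```

Request:
move_tool --increments '[[[-0.02,-0.008,0],[0,0,0]],[[-0.02,-0.008,0],[0,0,0]],[[0,0,0],[0,0,-0.14]],[[0,0,0],[0,0,0]]]'

```text
time_s: 1.5
ee_pos: [0.5954, 0.104, 0.2268]
eef_rot: [-3.141, -0.001, 2.831]
force: [0.1, 0.4, 0.0]
grip_width: 0.0601
grip_force: 0.0
```

```bash
python3 go.py 0.5985 0.1025 0.145 2.83
```

```text
1.5 d [-0.0035 -0.0005  0.0818] rv [-0.    -0.001  0.001] rpy [-3.141e+00 -1.000e-03  2.831e+00] F [0.1 0.4 0. ] q [ 0.11  0.42  1.36  0.    1.36 -1.15]
```

Request:
move_tool --increments '[[[-0.0035,0,0.02],[0,0,0]],[[0,0,0.03],[0,0,0]],[[0,0,0.02],[0,0,0]],[[0,0,0.012],[0,0,0]],[[0,0,0],[0,0,0]]]'

```text
time_s: 2.0
ee_pos: [0.598, 0.1037, 0.1441]
eef_rot: [-3.141, -0.002, 2.828]
force: [-0.4, -0.7, 0.5]
grip_width: 0.0603
grip_force: 0.0
```

Request:
move_tool --increments '[[[0,0,0],[0,0,0]],[[0,0,0],[0,0,0]],[[0,0,0],[0,0,0]],[[0,0,0],[0,0,0]],[[0,0,0],[0,0,0]],[[0,0,0],[0,0,0]]]' --aperture 0.0 --grip_n 15

```text
time_s: 2.6
ee_pos: [0.5987, 0.1035, 0.1456]
eef_rot: [3.142, 0.0, 2.83]
force: [0.1, 0.5, 0.3]
grip_width: 0.0154
grip_force: 0.0
```

```bash
python3 go.py 0.5985 0.1025 0.145 2.83
```

```text
2.6 d [-0.0001 -0.001   0.0006] rv [ 0.  0. -0.] rpy [3.142 0.    2.83 ] F [0.1 0.5 0.3] q [ 0.11  0.5   1.44 -0.    1.2  -1.15]
```

Request:
move_tool --increments '[[[0,0,0],[0,0,0]],[[0,0,0],[0,0,0]],[[0,0,0],[0,0,0]],[[0,0,0],[0,0,0.06]],[[0,0,0],[0,0,0.08]],[[0,0,0],[0,0,0.08]],[[0,0,0],[0,0,0.08]],[[0,0,0],[0,0,0]]]'

```text
time_s: 3.4
ee_pos: [0.5991, 0.1044, 0.1456]
eef_rot: [3.14, 0.0, 2.527]
force: [3.5, 8.8, -0.7]
grip_width: 0.0137
grip_force: 15.0
```

```bash
python3 go.py 0.5985 0.1025 0.145 1.9
```

```text
3.4 d [-0.0006 -0.0019  0.0006] rv [ 0.002 -0.     0.627] rpy [3.14  0.    2.527] F [ 3.5  8.8 -0.7] q [ 0.11  0.5   1.44  0.    1.2  -0.85]
```

Request:
move_tool --increments '[[[0,0.001,0],[0,0,0.06]],[[0,0,0],[0,0,0.08]],[[0,0,0],[0,0,0.08]],[[0,0,0],[0,0,0.08]],[[0,0,0],[0,0,0]]]'

```text
time_s: 3.9
ee_pos: [0.5996, 0.1049, 0.1456]
eef_rot: [3.14, -0.0, 2.227]
force: [2.5, 7.3, -0.1]
grip_width: 0.0137
grip_force: 15.0
```

```bash
python3 go.py 0.5985 0.1025 0.145 1.9
```

```text
3.9 d [-0.0013 -0.0023  0.0006] rv [ 0.001 -0.     0.327] rpy [ 3.14  -0.     2.227] F [ 2.5  7.3 -0.1] q [ 0.11  0.5   1.44  0.    1.2  -0.54]
```

Request:
move_tool --increments '[[[0.001,0.001,0],[0,0,0.05]],[[0,0,0],[0,0,0.08]],[[0,0,0],[0,0,0.08]],[[0,0,0],[0,0,0.08]],[[0,0,0],[0,0,0.03]],[[0,0,0],[0,0,0]]]'

```text
time_s: 4.5
ee_pos: [0.6001, 0.1054, 0.1456]
eef_rot: [3.14, 0.001, 1.908]
force: [5.7, 0.7, -1.2]
grip_width: 0.0142
grip_force: 15.0
```

```bash
python3 go.py 0.5985 0.1025 0.145 1.9
```

Run:
```python
from station import ctrl,eyes
import cv2
print(ctrl.get_obs()["moment"])
c=eyes.camera("top");cv2.imwrite("pics/k1.png",cv2.resize(c["pixels"][150:290,190:390],None,fx=4,fy=4))
```

```text
4.5 d [-0.0022 -0.0025  0.0006] rv [0.002 0.001 0.008] rpy [3.140e+00 1.000e-03 1.908e+00] F [ 5.7  0.7 -1.2] q [ 0.11  0.5   1.43 -0.    1.2  -0.22]
[ 0.14537082 -1.00865418 -0.01439011]
```

View pics/k1.png

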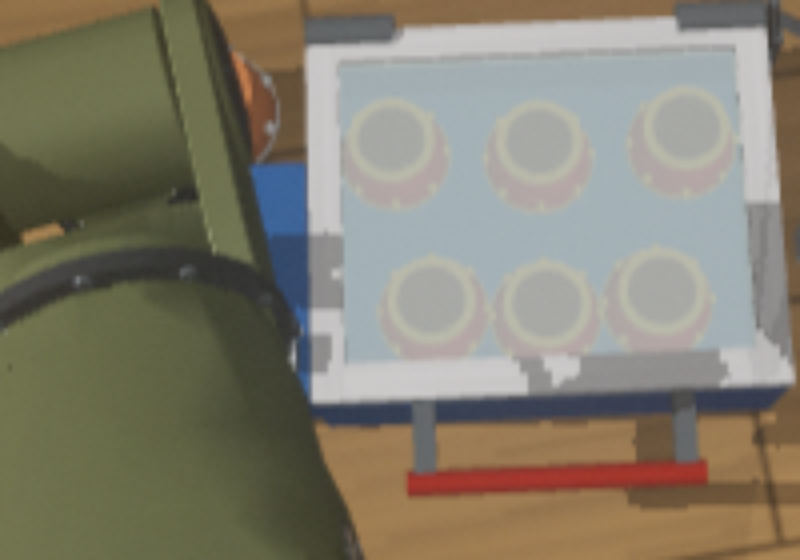

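The bolt end is at about crop px (295, 345), outside the cover's left rail edge at 310. The bar lies at (408–707, 478). The joint angle is estimated at 1.12, so I'll release and go to the bar.

Request:
move_tool --increments '[[[0,0,0],[0,0,0]],[[0,0,0],[0,0,0]],[[0,0,0],[0,0,0]],[[0,0,-0.02],[0,0,0]],[[0,0,-0.03],[0,0,0]],[[0,0,-0.04],[0,0,0]],[[0,0,0],[0,0,0.15]],[[0,0,0],[0,0,0.15]],[[0,0,0],[0,0,0.155]],[[0,0,0],[0,0,0]]]' --aperture 0.034

```text
time_s: 5.55
ee_pos: [0.5994, 0.1056, 0.2354]
eef_rot: [-3.141, 0.0, 1.457]
force: [0.3, 0.4, -0.2]
grip_width: 0.0339
grip_force: 0.0
```

```bash
python3 go.py 0.459 -0.0675 0.101 1.453
```

```text
5.55 d [-0.1879 -0.1198  0.1345] rv [-0.     0.     0.004] rpy [-3.141  0.     1.457] F [ 0.3  0.4 -0.2] q [ 0.11  0.43  1.33 -0.    1.38  0.23]
```

Request:
move_tool --increments '[[[-0.04,-0.025,0],[0,0,0.004]],[[-0.04,-0.025,0],[0,0,0]],[[-0.04,-0.025,0],[0,0,0]],[[-0.04,-0.025,0],[0,0,0]],[[-0.028,-0.02,0],[0,0,0]],[[0,0,0.03],[0,0,0]],[[0,0,0.03],[0,0,0]],[[0,0,0],[0,0,0]],[[0,0,0],[0,0,0]]]'

```text
time_s: 6.45
ee_pos: [0.459, -0.0674, 0.1762]
eef_rot: [-3.141, 0.0, 1.459]
force: [0.5, -0.0, 0.6]
grip_width: 0.034
grip_force: 0.0
```

```bash
python3 go.py 0.459 -0.0675 0.101 1.453
```

Run:
```python
from station import eyes
import cv2,pickle,numpy as np
d={n:eyes.camera(n) for n in("top","side")};pickle.dump(d,open("c1.pkl","wb"))
a=cv2.resize(d["top"]["pixels"][180:290,205:345],None,fx=2.8,fy=2.8);b=cv2.resize(d["side"]["pixels"][120:290,250:420],None,fx=2.3,fy=2.3)
w=np.zeros((400,a.shape[1]+b.shape[1],3),np.uint8);w[:a.shape[0],:a.shape[1]]=a;w[:b.shape[0],a.shape[1]:]=b;cv2.imwrite("pics/b1.png",w)
```

```text
6.45 d [-0.0001  0.      0.0752] rv [-0.     0.     0.006] rpy [-3.141  0.     1.459] F [ 0.5 -0.   0.6] q [-0.22  0.16  1.82 -0.    1.16 -0.11]
```

View pics/b1.png

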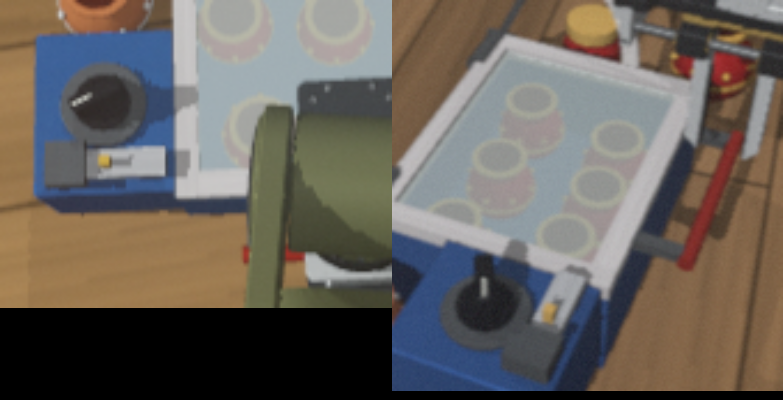

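The top crop shows the bolt end at (165, 162), about 5 mm clear of the cover edge at (177). In the side crop the fingers are above and straddling the bar line, which runs from (740, 135) to (685, 265). Next I descend.

Request:
move_tool --increments '[[[0,0,0.03],[0,0,0.006]],[[0,0,0.025],[0,0,0]],[[0,0,0.01],[0,0,0]],[[0,0,0.01],[0,0,0]],[[0,0,0],[0,0,0]]]'

```text
time_s: 7.05
ee_pos: [0.459, -0.0674, 0.1004]
eef_rot: [-3.141, -0.0, 1.45]
force: [-0.8, -0.4, -0.2]
grip_width: 0.0339
grip_force: 0.0
```

```bash
python3 go.py 0.459 -0.0675 0.101 1.453
```

```text
7.05 d [-0.0001  0.0001 -0.0006] rv [-0.    -0.    -0.003] rpy [-3.141 -0.     1.45 ] F [-0.8 -0.4 -0.2] q [-0.22  0.27  1.89 -0.    0.99 -0.1 ]
```

Request:
move_tool --increments '[[[0,0,0],[0,0,0]],[[0,0,0],[0,0,0]],[[0,0,0],[0,0,0]],[[0,0,0],[0,0,0]],[[0,0,0],[0,0,0]],[[0,0,0],[0,0,0]]]' --aperture 0.0 --grip_n 12

```text
time_s: 7.65
ee_pos: [0.4592, -0.0675, 0.1008]
eef_rot: [3.141, 0.0, 1.45]
force: [0.5, -0.0, 4.4]
grip_width: 0.0137
grip_force: 12.0
```

```bash
python3 go.py 0.459 -0.0675 0.101 1.453
```

```text
7.65 d [-0.     -0.0001 -0.0002] rv [ 0.001  0.    -0.003] rpy [3.141 0.    1.45 ] F [ 0.5 -0.   4.4] q [-0.22  0.27  1.89 -0.    0.99 -0.1 ]
```

Request:
move_tool --increments '[[[0,0.0005,-0.0153],[0,0,0]],[[0,0.0014,-0.0152],[0,0,0]],[[0,0.0023,-0.0151],[0,0,0]],[[0,0,0],[0,0,0]]]'

```text
time_s: 8.05
ee_pos: [0.4633, -0.068, 0.1471]
eef_rot: [3.14, 0.0, 1.45]
force: [1.8, -0.9, -2.6]
grip_width: 0.0136
grip_force: 12.0
```

```bash
python3 go.py 0.459 -0.0675 0.101 1.453
```

Run:
```python
from station import eyes
import pickle
pickle.dump({n:eyes.camera(n) for n in("top","side")},open("c2.pkl","wb"))
from h import *
d=pickle.load(open("c2.pkl","rb"))
cv2.imwrite("pics/l1.png",cv2.resize(d["side"]["pixels"][80:300,220:440],(600,600)))
```

```text
8.05 d [ 0.     -0.0044  0.0461] rv [ 0.001  0.    -0.003] rpy [3.14 0.   1.45] F [ 1.8 -0.9 -2.6] q [-0.22  0.21  1.84 -0.    1.1  -0.1 ]
```

View pics/l1.png

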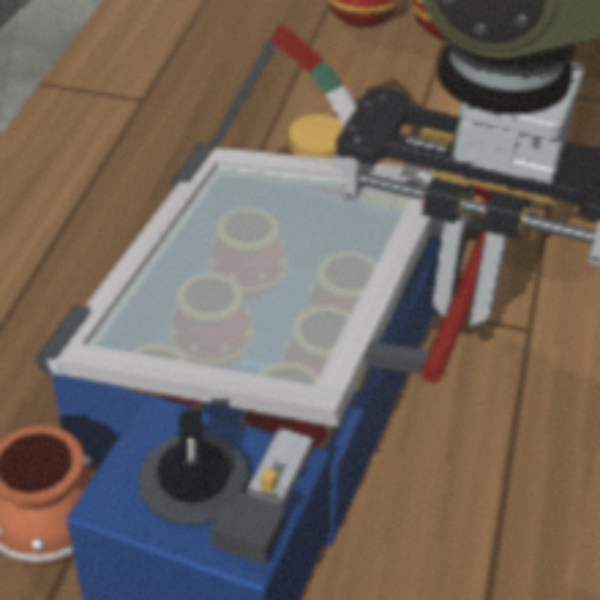

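The cover is rising in the grip, its bar at crop px (460, 290), and the bolt is clear. I'll continue along the arc.

Request:
move_tool --increments '[[[0,0.0032,-0.0150],[0,0,0]],[[0,0.0041,-0.0147],[0,0,0]],[[0,0.0050,-0.0145],[0,0,0]],[[0,0.0058,-0.0142],[0,0,0]],[[0,0.0067,-0.0138],[0,0,0]],[[0,0.0075,-0.0134],[0,0,0]],[[0,0.0083,-0.0129],[0,0,0]],[[0,0.0090,-0.0124],[0,0,0]],[[0,0,0],[0,0,0]],[[0,0,0],[0,0,0]]]'

```text
time_s: 9.15
ee_pos: [0.5106, -0.0738, 0.2567]
eef_rot: [-3.136, 0.0, 1.45]
force: [-20.5, 1.9, 13.6]
grip_width: 0.0138
grip_force: 12.0
```

Create ang.py:
```python
from station import ctrl,eyes
from h import *
import numpy as np,pickle,sys
yaw=-.118;bx=np.array([np.cos(yaw),np.sin(yaw)]);by=np.array([-bx[1],bx[0]])
h0=np.array([.459,-.0675])+.255*bx   # hinge xy
o=ctrl.get_obs();g=o["ee_pos"].copy();g[2]-=.003
r=(h0-g[:2])@bx;z=g[2]-.098
print("t",o["time_s"],"grasp: angle",np.arctan2(z,r),"radius",np.hypot(r,z),"F",np.round(o["force"],2),"rpy",np.round(o["eef_rot"],3))
d={n:eyes.camera(n) for n in("top","side")};pickle.dump(d,open("c3.pkl","wb"))
# bar from the pixels: intersect ray with vertical plane along chest x through the bar's +y end (80 mm left)
for n,c in d.items():
    e0=proj(c,np.r_[g[:2]+.08*by,g[2]]); 
    bx0=(int(e0[0])-45,int(e0[1])-45,int(e0[0])+45,int(e0[1])+45)
    m=red(c,bx0);k=cv2.findContours(m,0,1)[0]
    if not k: print(n,"no bar");continue
    k=max(k,key=cv2.contourArea);pts=k[:,0].astype(float)
    p=[onz(c,q,g[2]) for q in pts];j=np.argmax([(q[:2]-g[:2])@by for q in p]);print(n,"expected end",e0,"seen",pts[j],"area",cv2.contourArea(k))
s=d["side"]["pixels"];cv2.imwrite(sys.argv[1],cv2.resize(s[40:300,220:480],(600,600)))
```

```bash
python3 ang.py pics/m1.png
```

```text
t 9.15 grasp: angle 0.6540912658758296 radius 0.25587851161500863 F [-20.46   1.85  13.65] rpy [-3.136  0.     1.45 ]
top expected end [286.3344403  233.86333944] seen [304. 238.] area 43.5
side expected end [355.4154319  159.60427985] seen [385. 156.] area 254.5
```

View pics/m1.png

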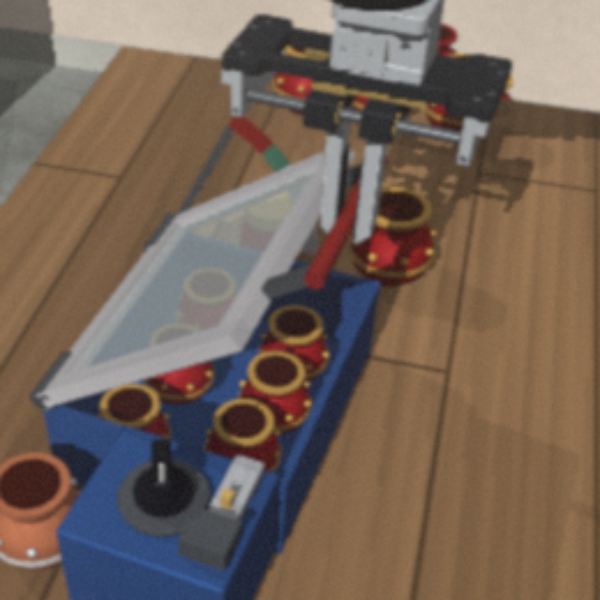

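The crop shows the cover at about 0.65 rad with the fingers straddling the bar, whose near end is at (315, 285). There is a 25 N radial load along the cover, so I'll ease outward before going on.

Request:
move_tool --increments '[[[0,-0.001,-0.0007],[0,0,0]],[[0,-0.001,-0.0008],[0,0,0]],[[0,0,0],[0,0,0]]]'

```text
time_s: 9.55
ee_pos: [0.5105, -0.0738, 0.2571]
eef_rot: [-3.141, 0.0, 1.45]
force: [5.8, -2.1, -6.1]
grip_width: 0.0133
grip_force: 12.0
```

```bash
python3 ang.py pics/m2.png
```

```text
t 9.55 grasp: angle 0.655430805141348 radius 0.25619225260531775 F [ 5.75 -2.11 -6.11] rpy [-3.141  0.     1.45 ]
top expected end [286.3251878  233.84028727] seen [304. 238.] area 45.0
side expected end [355.4628746  159.37655774] seen [355. 164.] area 239.5
```

Request:
move_tool --increments '[[[0,0.0069,-0.0076],[0,0,0]],[[0,0.0067,-0.0077],[0,0,0]],[[0,0.0070,-0.0075],[0,0,0]],[[0,0.0073,-0.0072],[0,0,0]],[[0,0,0],[0,0,0]],[[0,0,0],[0,0,0]]]'

```text
time_s: 10.25
ee_pos: [0.5376, -0.0771, 0.2884]
eef_rot: [-3.14, 0.0, 1.45]
force: [-7.1, -0.0, 7.9]
grip_width: 0.0136
grip_force: 12.0
```

```bash
python3 ang.py pics/m3.png
```

```text
t 10.25 grasp: angle 0.8170971348101338 radius 0.2569654246839167 F [-7.12 -0.02  7.95] rpy [-3.14  0.    1.45]
top expected end [284.81157632 215.70385952] seen [302. 217.] area 43.0
side expected end [339.91092013 139.03953845] seen [345. 150.] area 283.0
```

View pics/m3.png

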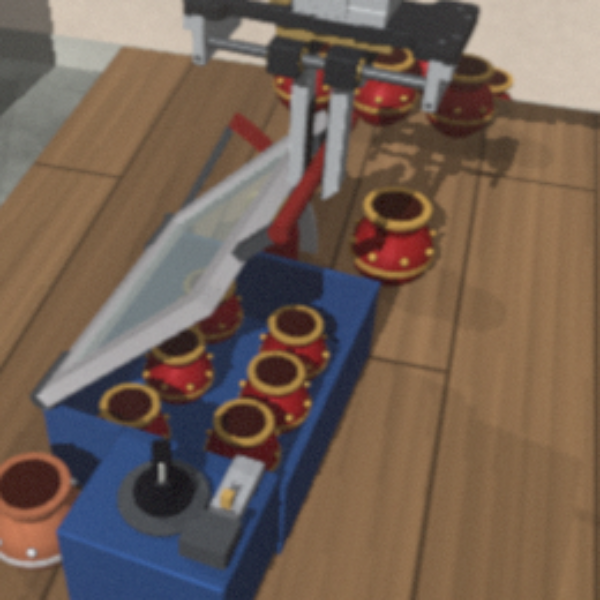

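The bar's near end is at crop (275, 228), which is full-image (339, 139). That matches the prediction; the mask's "seen" point had merged with the red jar. Next, just past balance.

Request:
move_tool --increments '[[[0,0.0043,-0.0048],[0,0,0]],[[0,0.0047,-0.0042],[0,0,0]],[[0,0.0046,-0.0040],[0,0,0]],[[0,0,0],[0,0,0]],[[0,0,0],[0,0,0]],[[0,0,0],[0,0,0]]]'

```text
time_s: 10.95
ee_pos: [0.5514, -0.0787, 0.3012]
eef_rot: [-3.141, 0.0, 1.45]
force: [-0.8, -2.3, 0.2]
grip_width: 0.0134
grip_force: 12.0
```

```bash
python3 ang.py pics/m4.png
```

```text
t 10.95 grasp: angle 0.8906794630913881 radius 0.2574635685415533 F [-0.81 -2.35  0.22] rpy [-3.141  0.     1.45 ]
top expected end [284.09138907 206.44315693] seen [302. 206.] area 23.5
side expected end [331.60047806 130.02139372] seen [332. 136.] area 222.0
```

View pics/m4.png

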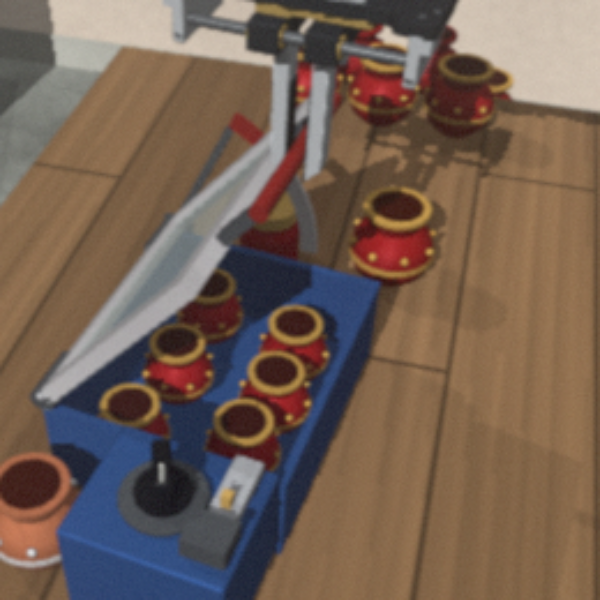

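The cover is just past balance at about 0.885 rad and firmly held, with the load near zero. Now I bring it back to about 0.765.

Request:
move_tool --increments '[[[0,-0.0059,0.0052],[0,0,0]],[[0,-0.0057,0.0053],[0,0,0]],[[0,-0.0056,0.0055],[0,0,0]],[[0,-0.0054,0.0057],[0,0,0]],[[0,0,0],[0,0,0]],[[0,0,0],[0,0,0]],[[0,0,0],[0,0,0]],[[0,0,0],[0,0,0]]]'

```text
time_s: 11.85
ee_pos: [0.5292, -0.0758, 0.2799]
eef_rot: [3.142, -0.0, 1.45]
force: [-1.5, 1.7, 0.7]
grip_width: 0.0134
grip_force: 12.0
```

```bash
python3 ang.py pics/m5.png
```

```text
t 11.85 grasp: angle 0.7703860726972956 radius 0.25688618852923617 F [-1.5   1.67  0.68] rpy [ 3.142 -0.     1.45 ]
top expected end [285.08962125 221.33574242] seen [303. 225.] area 43.5
side expected end [344.81898601 144.92811098] seen [345. 150.] area 239.5
```

View pics/m5.png

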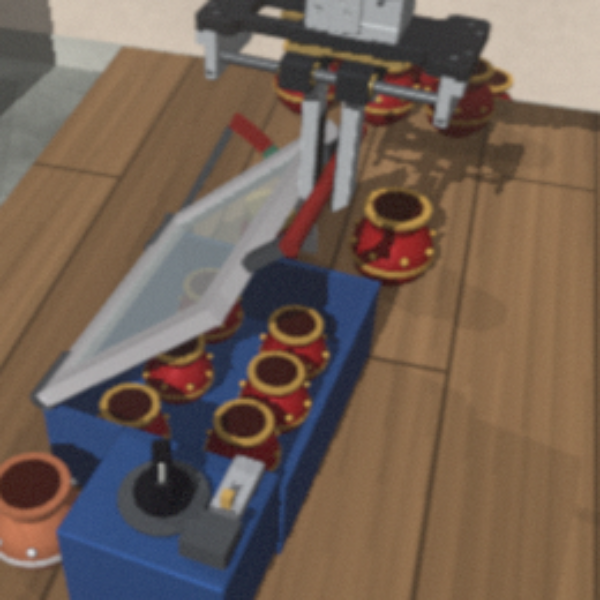

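The bar is held between the fingers, its near end at crop (285, 248). The cover is steady at about 0.765 rad and the pots and jar are undisturbed.

Request:
move_tool --increments '[[[0,0,0],[0,0,0]],[[0,0,0],[0,0,0]],[[0,0,0],[0,0,0]]]'

```text
time_s: 12.25
ee_pos: [0.529, -0.0758, 0.2798]
eef_rot: [-3.142, -0.0, 1.45]
force: [-0.6, 2.3, 0.9]
grip_width: 0.0135
grip_force: 12.0
```

```bash
python3 -c "
from station import ctrl
print(ctrl.hand_in())"
```

```text
the job is handed in; nothing more can be done
None
```

The job is handed in: the bolt is drawn about 5 mm clear of the cover, I lifted the cover to about 0.885 rad (just past balance), and the arm is holding it steady at about 0.765 rad in the green band, with the pots and jar left alone.

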